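Hold the microscope's cam stage at full lift

TASK

To start an image capture, push the green button on the white capture unit fully down and let it spring back up. Then swing the microscope's red-handled cam lever up from its rest to where it lifts the specimen stage highest (lever square up from the base; beyond that the stage sinks again), and finish with the gripper still holding it there, because it springs back when let go. Leave the red button alone and everything else on the table where it is.

Things in the scene. Friction and masses are not known exactly. Their poses are not given: they have to be found in the camera images.
- microscope: cream digital inspection microscope, fixed to the table. Origin: centre below the stage, at table height; its x axis points from the stage to the column, y towards the lever's side, z up. Base 240 (x, from -100 to 140) x 170 (y) x 22 mm; column 45 x 60 mm at x = 112 mm, up to 255 mm; the lens head hangs over the stage, at most 25 mm to either side of y = 0, from 170 to 292 mm high. The lever is on its +y side
- cam_axis (a point): a point on the lever's pivot line, level with the middle of the handle: 55 mm above the table at x = 0, y = 127 mm in the microscope's frame. The pivot line runs along the microscope's y axis
- lever_handle (a point): middle of the red round handle bar (16 mm thick, 52 mm long, parallel to the microscope's y axis) at the end of the lever, 115 mm from the pivot line. It juts out beyond the 12 mm steel rod, so it can be pinched from above across the microscope's x direction, and spins freely on its own axis, so a grip need not tilt. 85 mm above the table at rest, 170 mm with the lever square up
- cam_lever (a joint): angle of the cam lever, rad: 0 at rest (handle 15 degrees above level, towards the microscope's -x side), grows as the handle swings up and over towards +x; 1.309 = lever square up, in line with the red mark on the bearing, where the stage is highest; stop at 2.1. A spring pulls it back to 0, about 2 N at the handle at rest and 4 to 5 N at the top
- stage_top (a point): centre of the upper face of the black specimen stage (110 x 108 mm plate, 10 mm thick, specimen clipped on it), 99 mm above the table at rest and 111 mm at the highest. The stage rides level on two brass eccentrics turned by the lever: as it rises it also moves 15 mm towards the column, and past the highest point it sinks again
- capture_unit: white capture unit, fixed, 160 (x) x 190 (y) mm, deck 52 mm high, black display ridge 61 mm high along its far (+x) edge. Origin: centre of its underside; the green button is at x = -25, y = +50 mm, the red one at x = -25, y = -50 mm
- start_button (a joint): travel of the green button, m: 0 up, 0.006 fully down; springs back. It takes 1.5 N to start moving and 5 N to go fully down
- start_button_top (a point): centre of the top of the green button: 32 mm across, 74 mm above the table when up, 10 mm proud of its black collar (48 mm across); moves with it
- stop_button (a joint): travel of the red button (same make as the green), m: 0 up, 0.006 fully down; not to be pressed
- petri_dish: closed clear petri dish, 94 mm across, 17 mm high; origin: centre of its underside; a loose bystander, not to be moved
- slide_box: blue slide box, 94 x 174 x 38 mm; origin: centre of its underside; a loose bystander, not to be moved
- sample_jar: capped jar, 54 mm across, 60 mm high; origin: centre of its underside; a loose bystander, not to be moved
- oil_bottle: small amber bottle with black cap, 32 mm across, 75 mm high; origin: centre of its underside; a loose bystander, not to be moved
- sample_cup: tiny white open cup, 32 mm across, 28 mm high; origin: centre of its underside; a loose bystander, not to be moved
- beaker: glass beaker, 72 mm across, 90 mm high; origin: centre of its underside; a loose bystander, not to be moved
- lens_brush: wooden-handled brush lying down, 160 mm long, 20 mm thick; origin: centre of its underside; a loose bystander, not to be moved
- lens_case: black lens case, 42 mm across, 50 mm high; origin: centre of its underside; a loose bystander, not to be moved

How it is judged:
By the outcome, as a careful person would: the job done as asked, in the order asked, and still so for the second after the job is handed in, while the arm keeps its last pose, push and grip.
It also fails if it takes over 53 s, if anything falls off the work surface, if the arm or the gripper's body presses on something with over 40 N, if the wrist force passes 120 N, or if a joint passes its speed limit or range.

ROBOT

A 6-joint arm with a two-finger parallel gripper is mounted at the origin on the work surface. World frame = base frame: x ahead of the robot, y to its left, z up, the work surface at z = 0. Lengths are in m, angles in rad, forces in N, time in s.
With the tool pointing down it reaches from about 0.3 to 0.775 m from the base axis. Payload 14.6 kg.
Tool frame: the origin (TCP) lies on the centre line of the jaws, within the pads' length; the fingertips stand 14 mm ahead of it and the grasp point (between the pads) lies 5 mm behind it; x points along the fingers, y is the direction in which the jaws open and shut, and the axes are right-handed (so a half turn about x gives the same grasp; the last joint's range is limited). The gripper opens to 94 mm and grips with 3 to 60 N. Pads are 16 mm wide; open, the fingers measure 119 mm over their backs; the gripper's body (75 mm by 177 mm) begins 78 mm behind the grasp point.
Start: joints at [-1.407, 0.3, 1.521, -0, 1.321, -0.067], TCP at [0.126, -0.535, 0.219] pointing down, gripper open.
Joint ranges: [-3.03, 3.03], [-0.79, 2.21], [0.23, 2.52], [-1.04, 4.18], [0, 3.07], [-2.55, 2.55]. Speed limits (rad/s): [2.22, 2.22, 2.57, 3.14, 3.14, 3.14].

INTERFACE

Orientations are given as [roll, pitch, yaw] about the fixed x, y, z axes, in that order (R = Rz(yaw) Ry(pitch) Rx(roll)).
In Python, from station import * gives the robot as it stands. The module is installed in compiled form; this text tells all that it offers.
- The arm moves only by the shell command python3 -m handwheel 'ROWS' [FORCE]. ROWS is JSON, a list of rows, each a list of 3 entries, a list of its own where there are three numbers: the shift along the tool's x, y, z in mm, then the turn about the tool's x in rad, then the gripper command: -1 is fully open, 1 is shut, values between are in proportion. In form: [[[dx, dy, dz], spin, gripper], ...]. A call has exactly 5 rows; each row is the pose to reach, as a shift and turn from the pose measured when the call began, along the tool's axes at that moment; what a row does not reach only later rows make up. A row lasts 1/10 s, in which the tool goes at most 50 mm and 8.59 degrees, less where a joint would pass 70% of its speed; a pose out of reach is approached as far as the arm can. A call with a gripper value outside its range is refused whole. The fingers move at their own pace and stop on an object; FORCE is the grip in N (left out, the last holds). Time passes only in rows, so rows that repeat a pose let the fingers close, or fill a call up. It gives the time, the measured TCP pose, the force and the opening at its end, in the units of the state.
- get_obs(): the state, without advancing time (a new reading comes with each control period).
- camera(name): name is "scene" or "top"; returns (picture, depth): 420x560x3 uint8, blue, green, red; 420x560 float32, m along the optical axis (not along the pixel's ray), 0 where there is no reading.
- camera_info(name): a dict with "fx", "fy", "cx", "cy" (pixels), "extrinsics" (4x4, takes a point from camera to world coordinates). Camera axes: x right, y down, z forward; pixel columns grow to the right and rows downward; lengths in m; the calibration is good to about 2 mm. A picture is of the moment at which its call begins. camera_info takes no time and is no camera call.
- hand_in(): hands the job in, once; it reports no verdict.
The state is a dict: "time_s": time; "qpos": joint angles; "joint_vel": joint speeds; "tau": joint torques, N m; "ee_pos": TCP position; "eef_rot": TCP orientation; "force": force on the tool from outside, world axes, zero at the start; "moment": the same for the moment, N m; "grip_width": finger opening in m.
Only numpy, scipy, OpenCV 4.12 (cv2) and the standard library are available. Lean on these libraries where they do the work, as an engineer would, in place of code of your own. Each camera call takes 0.05 s, during which the arm holds its last target. There are 200 camera calls.

## Working session

There is one attempt and no reset: what is moved stays moved. The work goes in short steps, Python scripts to look and compute and a shell command to move; the robot and the scene stay as the last step left them, time stands still between calls to the robot, and variables do not carry over. Pictures are saved under pics/ and viewed, about 8 in all and at most 12, crops included, and the job is handed in when it is done.

```bash
mkdir -p pics; cat > h.py <<'E'
from station import *
import numpy as np, cv2
from scipy.spatial.transform import Rotation as R
def world(name,u,v,d):
    i=camera_info(name); E=np.array(i["extrinsics"])
    p=np.stack([(u-i["cx"])/i["fx"]*d,(v-i["cy"])/i["fy"]*d,d],-1)
    return p@E[:3,:3].T+E[:3,3]
def ray(name,u,v):
    i=camera_info(name); E=np.array(i["extrinsics"])
    return E[:3,3],E[:3,:3]@np.array([(u-i["cx"])/i["fx"],(v-i["cy"])/i["fy"],1.])
def plane(name,u,v,z):
    o,d=ray(name,u,v); return o+d*(z-o[2])/d[2]
def cross(a,b):
    (o,d),(p,e)=a,b; s=np.linalg.lstsq(np.stack([d,-e],1),p-o,rcond=None)[0]
    x,y=o+s[0]*d,p+s[1]*e; return (x+y)/2,np.linalg.norm(x-y)
E
python3 - <<'E'
from h import *
o=get_obs(); print({k:np.round(v,3) for k,v in o.items()})
for n in("scene","top"):
    im,d=camera(n); cv2.imwrite(f"pics/{n}0.png",im); np.save(f"pics/{n}0.npy",d)
    print(n,np.round(camera_info(n)["extrinsics"],3).tolist(),camera_info(n)["fx"])
    hsv=cv2.cvtColor(im,cv2.COLOR_BGR2HSV)
    for c,lo,hi in(("red",(170,120,60),(180,255,255)),("red0",(0,150,60),(8,255,255)),("green",(45,100,40),(85,255,255))):
        m=cv2.inRange(hsv,lo,hi); k,l,s,ce=cv2.connectedComponentsWithStats(m)
        for j in range(1,k):
            if s[j,4]>25:
                v,u=np.nonzero((l==j)&(d>0)); w=world(n,u,v,d[v,u])
                print(c,s[j],np.round(ce[j],1),"med",np.round(np.median(w,0),3),"zmax",np.round(np.percentile(w[:,2],95),3))
E
```

```text
{'time_s': np.float64(0.0), 'qpos': array([-1.407,  0.3  ,  1.522, -0.   ,  1.321, -0.067]), 'joint_vel': array([ 0.   ,  0.001, -0.001,  0.   ,  0.   , -0.001]), 'tau': array([ 1.0000e-03, -5.3181e+01, -3.5274e+01,  7.1000e-02,  2.4000e-02,
       -0.0000e+00]), 'ee_pos': array([ 0.126, -0.535,  0.219]), 'eef_rot': array([-1.631,  1.57 ,  1.742]), 'force': array([-0.017,  0.608, -0.214]), 'moment': array([0.017, 0.038, 0.01 ]), 'grip_width': np.float64(0.094)}
scene [[-0.406, 0.555, -0.726, 1.374], [0.914, 0.256, -0.315, 0.348], [0.011, -0.791, -0.611, 0.778], [0.0, 0.0, 0.0, 1.0]] 413.3797686220466
red0 [218 202  12   9  81] [223.4 205.9] med [ 0.583 -0.171  0.072] zmax 0.075
red0 [408 217  19   9  99] [417.1 220.5] med [0.442 0.342 0.09 ] zmax 0.093
green [244 216  12   9  88] [249.5 220.2] med [ 0.61  -0.073  0.073] zmax 0.075
green [214 228  20  12 113] [223.7 233.6] med [ 0.676 -0.116  0.061] zmax 0.063
green [ 55 248  26  18 254] [ 66.6 256.4] med [ 0.894 -0.452  0.034] zmax 0.037
top [[-0.027, -0.984, 0.176, 0.324], [-1.0, 0.029, 0.006, 0.004], [-0.011, -0.176, -0.984, 1.454], [0.0, 0.0, 0.0, 1.0]] 502.74976075041826
red0 [342 198  10  10  78] [346.3 202.3] med [ 0.577 -0.17   0.074] zmax 0.078
red0 [152 255  18   6  64] [160.5 257.6] med [0.435 0.342 0.092] zmax 0.097
green [426  91  16  17 221] [433.6  98.8] med [ 0.889 -0.451  0.034] zmax 0.039
green [307 190   9   8  28] [311.6 193.1] med [ 0.606 -0.076  0.072] zmax 0.078
```

View pics/scene0.png

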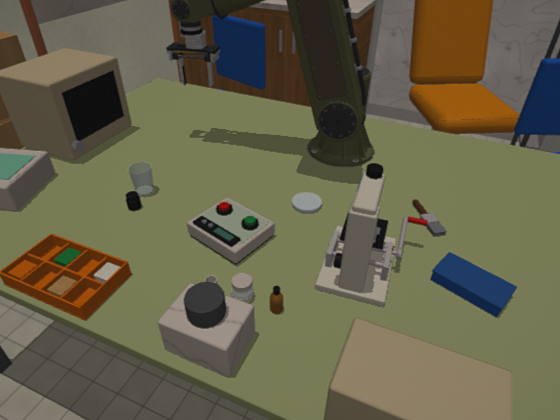

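View pics/top0.png

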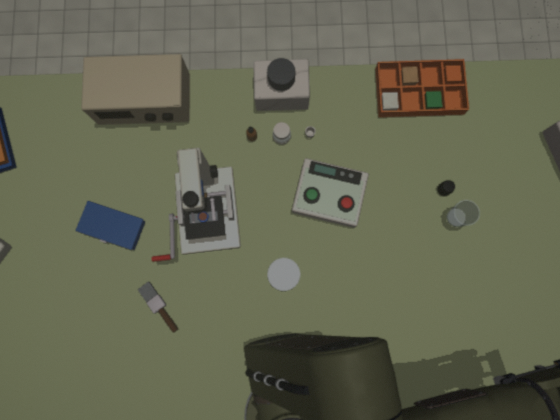

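The scene view shows the microscope on the right (red handle ~417,220) and the capture unit in the middle (green 250,220; red 223,206). In the top view the handle is at ~(160,258), green at (312,194), red at (346,203), and the brush lies by the handle at (158,305). Next I'll measure more precisely.

```bash
cat >> h.py <<'E'
def plan(p,jaw=None):
    o=get_obs(); M=R.from_euler("xyz",o["eef_rot"]).as_matrix()
    print("t",round(float(o["time_s"]),2),"pos",np.round(o["ee_pos"],4),"F",np.round(o["force"],1),"w",round(float(o["grip_width"]),4),"tilt",np.round(M[:,0],3))
    print("shift mm",np.round(M.T@(np.array(p)-o["ee_pos"])*1000,1))
    if jaw is not None:
        j=M.T@np.array([np.cos(jaw),np.sin(jaw),0]); a=np.arctan2(j[2],j[1]); a=(a+np.pi/2)%np.pi-np.pi/2
        print("spin",round(a,3),"q6",round(float(o["qpos"][5]),3))
E
python3 - <<'E'
from h import *
I={n:cv2.imread(f"pics/{n}0.png") for n in("scene","top")}; D={n:np.load(f"pics/{n}0.npy") for n in I}
def blob(n,lo,hi,near):
    m=cv2.inRange(cv2.cvtColor(I[n],cv2.COLOR_BGR2HSV),lo,hi); k,l,s,c=cv2.connectedComponentsWithStats(m)
    j=min((j for j in range(1,k) if s[j,4]>20),key=lambda j:np.hypot(*(c[j]-near))); return c[j],(l==j).astype(np.uint8)
redr=((0,110,50),(9,255,255)); gr=((45,80,30),(85,255,255))
for nm,rg,a,b,z in(("handle",redr,(417,220),(160,258),.085),("green",gr,(250,220),(312,193),.074),("red",redr,(223,206),(346,202),.074)):
    ca,ma=blob("scene",*rg,a); cb,mb=blob("top",*rg,b)
    print(nm,ca.round(1),cb.round(1),*[np.round(x,4) for x in cross(ray("scene",*ca),ray("top",*cb))],"plane",plane("scene",*ca,z).round(4),plane("top",*cb,z).round(4))
    if nm=="handle":
        for n,m in(("scene",ma),("top",mb)):
            r=cv2.minAreaRect(cv2.findNonZero(m)); b=cv2.boxPoints(r)
            e=sorted([(np.linalg.norm(b[i]-b[i-1]),i) for i in range(4)]); i=e[0][1]
            p,q=(b[i]+b[i-1])/2,(b[i-2]+b[i-3])/2
            P,Q=plane(n,*p,.085),plane(n,*q,.085); print(n,"ends",P.round(4),Q.round(4),"len",np.linalg.norm(P-Q).round(4),"yaw of axis",np.degrees(np.arctan2(*(P-Q)[1::-1])).round(1))
n="top";d=D[n];v,u=np.nonzero(d>0);w=world(n,u,v,d[v,u])
for nm,zr,xr,yr in(("base",(.014,.03),(.35,.75),(.1,.36)),("deck",(.044,.068),(.48,.75),(-.25,0.02))):
    s=(w[:,2]>zr[0])&(w[:,2]<zr[1])&(w[:,0]>xr[0])&(w[:,0]<xr[1])&(w[:,1]>yr[0])&(w[:,1]<yr[1])
    m=np.zeros(d.shape,np.uint8); m[v[s],u[s]]=255; m=cv2.morphologyEx(m,cv2.MORPH_OPEN,np.ones((3,3)))
    k,l,st,c=cv2.connectedComponentsWithStats(m); j=1+np.argmax(st[1:,4]); q=(l[v,u]==j)
    print(nm,q.sum(),"z",np.median(w[q,2]).round(4),cv2.minAreaRect((w[q,:2]*1000).astype(np.float32)))
plan((0.608,-0.075,0.12))
E
```

```text
handle [417.4 220.6] [160.7 257.6] [0.4366 0.3428 0.085 ] 0.001 plane [0.4369 0.3423 0.085 ] [0.4365 0.3433 0.085 ]
scene ends [0.4376 0.3168 0.085 ] [0.4352 0.3667 0.085 ] len 0.0499 yaw of axis -87.3
top ends [0.4375 0.3672 0.085 ] [0.4361 0.318  0.085 ] len 0.0492 yaw of axis 88.4
green [249.5 220.4] [311.3 193.9] [ 0.6052 -0.0749  0.0676] 0.0017 plane [ 0.6123 -0.0719  0.074 ] [ 0.6035 -0.0737  0.074 ]
red [223.6 205.8] [346.3 202.2] [ 0.5782 -0.1716  0.0683] 0.0011 plane [ 0.5848 -0.168   0.074 ] [ 0.5769 -0.1704  0.074 ]
base 1130 z 0.0213 ((518.3455810546875, 223.91549682617188), (121.2845230102539, 170.61703491210938), 5.155755043029785)
deck 3353 z 0.0532 ((613.4199829101562, -127.60897827148438), (190.17794799804688, 161.23265075683594), 74.34661102294922)
t 0.1 pos [ 0.1258 -0.5352  0.219 ] F [-0.1  0.   0.8] w 0.0939 tilt [-0.     0.001 -1.   ]
shift mm [  99.3 -337.6 -574.7]
```

Cross-checks agree. The microscope yaw is 5.2° with its origin at (0.5575, 0.227), and the handle measured at (0.4366, 0.3428, 0.085) against a predicted (0.4356, 0.344). Green is at (0.603, -0.073) from both the deck rectangle and the top view. With the lever square up, the handle should be at (0.547, 0.353, 0.170). I'll move to above green with the jaws shutting.

```bash
python3 -m handwheel '[[[0,-339,-572],0,1],[[0,-339,-572],0,1],[[0,-339,-572],0,1],[[0,-339,-572],0,1],[[0,-339,-572],0,1]]' 20; python3 -c "
from h import *
plan((.603,-.073,.219))"
```

```text
time_s: 0.6
ee_pos: [0.307, -0.3604, 0.2193]
eef_rot: [-1.592, 1.57, 1.78]
force: [0.5, -0.7, 1.2]
grip_width: 0.0573
t 0.6 pos [ 0.307  -0.3604  0.2193] F [ 0.5 -0.7  1.2] w 0.0573 tilt [-0.     0.001 -1.   ]
shift mm [   0.6 -212.2 -353.9]
```

```bash
python3 -m handwheel '[[[0,-212,-354],0,1],[[0,-212,-354],0,1],[[0,-212,-354],0,1],[[0,-212,-354],0,1],[[0,-212,-354],0,1]]'; python3 -c "
from h import *
plan((.603,-.073,.219))"
```

```text
time_s: 1.1
ee_pos: [0.4863, -0.186, 0.2194]
eef_rot: [-1.444, 1.57, 1.928]
force: [0.1, -1.0, 1.0]
grip_width: 0.0174
t 1.1 pos [ 0.4863 -0.186   0.2194] F [ 0.1 -1.   1. ] w 0.0174 tilt [-0.     0.001 -1.   ]
shift mm [   0.5  -83.3 -139.4]
```

```bash
python3 -m handwheel '[[[0,-80,-136],0,1],[[0,-80,-136],0,1],[[0,-80,-136],0,1],[[0,-80,-136],0,1],[[0,-80,-136],0,1]]'; python3 -c "
from h import *
plan((.603,-.073,.1))"
```

```text
time_s: 1.6
ee_pos: [0.6008, -0.0759, 0.2185]
eef_rot: [-0.871, 1.568, 2.504]
force: [0.1, -1.1, -0.0]
grip_width: 0.0005
t 1.6 pos [ 0.6008 -0.0759  0.2185] F [ 0.1 -1.1 -0. ] w 0.0005 tilt [-0.002  0.001 -1.   ]
shift mm [118.5  -2.1  -3. ]
```

```bash
python3 -m handwheel '[[[40,-2,-3],0,1],[[80,-2,-3],0,1],[[110,-2,-3],0,1],[[118,-2,-3],0,1],[[118,-2,-3],0,1]]'; python3 -c "
from h import *
plan((.603,-.073,.080))
for n,s in (('scene',(160,120)),('top',(250,140))):
    im,d=camera(n); x,y=s; 
    cv2.imwrite(f'pics/{n}1.png',cv2.resize(im[y:y+140,x:x+180],None,fx=4,fy=4,interpolation=cv2.INTER_CUBIC))"
```

```text
time_s: 2.1
ee_pos: [0.6022, -0.0741, 0.1004]
eef_rot: [-0.679, 1.567, 2.694]
force: [0.1, 0.4, 0.5]
grip_width: 0.0004
t 2.1 pos [ 0.6022 -0.0741  0.1004] F [0.1 0.4 0.5] w 0.0004 tilt [-0.003  0.002 -1.   ]
shift mm [20.4 -0.9 -1. ]
```

View pics/scene1.png

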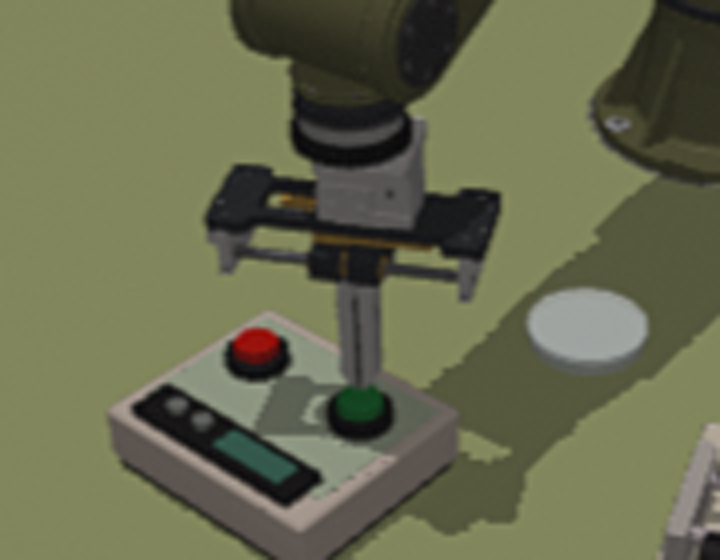

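The closed tips, at crop (362,380), stand just over the middle of the green button at (360,405), with red well clear. Now I'll press.

```bash
python3 -m handwheel '[[[8,-1,-1],0,1],[[14,-1,-1],0,1],[[18,-1,-1],0,1],[[20,-1,-1],0,1],[[20,-1,-1],0,1]]'; python3 -c "
from h import *
plan((.603,-.073,.080))"
```

```text
time_s: 2.7
ee_pos: [0.6046, -0.0727, 0.0827]
eef_rot: [-2.83, 1.569, 0.544]
force: [1.5, -1.1, 4.4]
grip_width: 0.0006
t 2.7 pos [ 0.6046 -0.0727  0.0827] F [ 1.5 -1.1  4.4] w 0.0006 tilt [ 0.001  0.001 -1.   ]
shift mm [ 2.7 -0.1  1.6]
```

```bash
python3 -m handwheel '[[[2,0,1],0,1],[[4,0,1],0,1],[[5,0,1],0,1],[[5,0,1],0,1],[[5,0,1],0,1]]'; python3 -c "
from h import *
plan((.603,-.073,.080))"
```

```text
time_s: 3.2
ee_pos: [0.6048, -0.0728, 0.0817]
eef_rot: [2.995, 1.565, 0.085]
force: [-10.7, 3.6, 34.8]
grip_width: 0.0005
t 3.2 pos [ 0.6048 -0.0728  0.0817] F [-10.7   3.6  34.8] w 0.0005 tilt [ 0.005  0.    -1.   ]
shift mm [ 1.7 -0.2  1.8]
```

The force of 35 N at z = 0.0817 means it bottomed out. Releasing now, straight up.

```bash
python3 -m handwheel '[[[-10,0,0],0,1],[[-40,0,0],0,1],[[-80,0,0],0,1],[[-120,0,0],0,1],[[-150,0,0],0,1]]'; python3 -c "
from h import *
plan((.4366,.3428,.230),np.radians(5.2))
im,d=camera('scene'); cv2.imwrite('pics/s2.png',cv2.resize(im[150:270,170:330],None,fx=4,fy=4,interpolation=cv2.INTER_CUBIC))
m=cv2.inRange(cv2.cvtColor(im,cv2.COLOR_BGR2HSV),(45,80,30),(85,255,255)); k,l,s,c=cv2.connectedComponentsWithStats(m)
print([(s[j],c[j].round(1)) for j in range(1,k) if s[j,4]>30])"
```

```text
time_s: 3.7
ee_pos: [0.6039, -0.0727, 0.2342]
eef_rot: [2.952, 1.564, 0.043]
force: [0.0, 0.3, 0.1]
grip_width: 0.0006
t 3.7 pos [ 0.6039 -0.0727  0.2342] F [0.  0.3 0.1] w 0.0006 tilt [ 0.007  0.    -1.   ]
shift mm [   3.2 -442.9   67.1]
spin -1.429 q6 1.157
[(array([  0, 154,  34,  25, 529], dtype=int32), array([ 11.6, 163.8])), (array([244, 216,  12,  10,  96], dtype=int32), array([249.5, 220.5])), (array([213, 227,  21,  14, 134], dtype=int32), array([223.3, 233.5])), (array([ 55, 248,  26,  18, 254], dtype=int32), array([ 66.6, 256.4]))]
```

Green is back up at pixel (249.5, 220.5), the same as at the start. Next I'll swing around the front of the microscope, staying high.

```bash
python3 -c "
from h import *
plan((.40,0,.25))"

```

```text
t 3.75 pos [ 0.6051 -0.073   0.2389] F [-0.9 -0.1  4.6] w 0.0009 tilt [ 0.013 -0.001 -1.   ]
shift mm [ -13.8 -118.2  182.6]
```

```bash
python3 -m handwheel '[[[-10,-24,37],-0.14,0],[[-14,-48,74],-0.28,0],[[-14,-72,111],-0.42,0],[[-14,-96,148],-0.56,0],[[-14,-118,183],-0.7,0]]'; python3 -c "
from h import *
plan((.40,.25,.25),np.radians(5.2))"

```

```text
time_s: 4.25
ee_pos: [0.3976, 0.0003, 0.2497]
eef_rot: [2.146, 1.559, -0.057]
force: [0.9, 0.9, -0.5]
grip_width: 0.0371
t 4.25 pos [3.976e-01 3.000e-04 2.497e-01] F [ 0.9  0.9 -0.5] w 0.0371 tilt [ 0.012 -0.001 -1.   ]
shift mm [  -0.5 -145.6 -202.8]
spin -0.723 q6 0.541
```

```bash
python3 -m handwheel '[[[0,-29,-40],-0.14,0],[[0,-58,-80],-0.28,0],[[0,-87,-121],-0.42,0],[[0,-116,-162],-0.56,0],[[0,-145,-203],-0.7,0]]'; python3 -c "
from h import *
plan((.4366,.3428,.2),np.radians(5.2))"

```

```text
time_s: 4.75
ee_pos: [0.3999, 0.2512, 0.2494]
eef_rot: [1.428, 1.559, -0.07]
force: [1.2, -0.9, 0.1]
grip_width: 0.0469
t 4.75 pos [0.3999 0.2512 0.2494] F [ 1.2 -0.9  0.1] w 0.0469 tilt [ 0.012 -0.001 -1.   ]
shift mm [ 49.7  42.8 -88.8]
spin -0.017 q6 0.415
```

```bash
python3 -m handwheel '[[[0,14,-30],-0.01,0],[[10,28,-60],-0.017,0],[[30,43,-89],-0.017,0],[[50,43,-89],-0.017,0],[[50,43,-89],-0.017,0]]'; python3 -c "
from h import *
plan((.4366,.3428,.080),np.radians(5.2))
im,d=camera('scene'); a=cv2.resize(im[120:260,350:490],None,fx=4,fy=4,interpolation=cv2.INTER_CUBIC)
cv2.imwrite('pics/s3.png',a)"

```

```text
time_s: 5.25
ee_pos: [0.4356, 0.3428, 0.1965]
eef_rot: [0.928, 1.563, -0.552]
force: [0.4, 0.2, 0.1]
grip_width: 0.0469
t 5.25 pos [0.4356 0.3428 0.1965] F [0.4 0.2 0.1] w 0.0469 tilt [ 0.007 -0.004 -1.   ]
shift mm [116.5   0.2  -0.5]
spin 0.001 q6 0.515
```

View pics/s3.png

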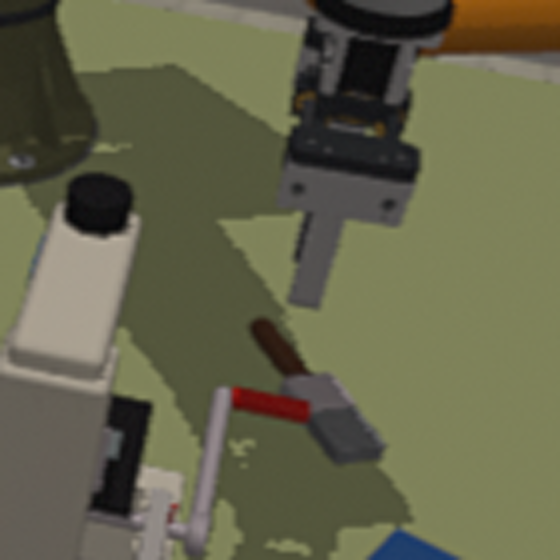

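The fingers straddle the plane of the red handle (crop 235–308, 400), the rod is clear at (220,400), and the brush is well below. Descending, then gripping.

```bash
python3 -m handwheel '[[[40,0,0],0,0],[[80,0,0],0,0],[[106,0,0],0,0],[[115,0,0],0,0],[[115,0,0],0,0]]' && python3 -c "
from h import *
plan((.4366,.3428,.080))"
```

```text
time_s: 5.8
ee_pos: [0.4374, 0.3421, 0.0841]
eef_rot: [1.182, 1.561, -0.299]
force: [-0.4, 0.1, -0.1]
grip_width: 0.0469
t 5.8 pos [0.4374 0.3421 0.0841] F [-0.4  0.1 -0.1] w 0.0469 tilt [ 0.009 -0.003 -1.   ]
shift mm [ 4.1 -0.8 -0.7]
```

```bash
python3 -m handwheel '[[[0,0,0],0,1],[[0,0,0],0,1],[[0,0,0],0,1],[[0,0,0],0,1],[[0,0,0],0,1]]' 30; python3 -c "
from h import *
plan((.547,.353,.165),np.radians(5.2))"
```

```text
time_s: 6.3
ee_pos: [0.4372, 0.3423, 0.0845]
eef_rot: [1.199, 1.562, -0.282]
force: [-3.7, -0.5, 4.5]
grip_width: 0.015
t 6.3 pos [0.4372 0.3423 0.0845] F [-3.7 -0.5  4.5] w 0.015 tilt [ 0.009 -0.003 -1.   ]
shift mm [-79.6 111.   -0.5]
spin -0.0 q6 0.515
```

Gripped at 15 mm. Following the arc, first half to 52.5°.

```bash
python3 -m handwheel '[[[-14,5,0],0,1],[[-28,12,0],0,1],[[-40,20,0],0,1],[[-51,30,0],0,1],[[-61,42,0],0,1]]' 40; python3 -c "
from h import *
plan((.547,.353,.1695),np.radians(5.2))"
```

```text
time_s: 6.8
ee_pos: [0.478, 0.3459, 0.1461]
eef_rot: [0.969, 1.563, -0.512]
force: [-3.4, -2.5, -2.4]
grip_width: 0.0145
t 6.8 pos [0.478  0.3459 0.1461] F [-3.4 -2.5 -2.4] w 0.0145 tilt [ 0.007 -0.004 -1.   ]
shift mm [-23.   69.5  -0.7]
spin -0.0 q6 0.479
```

```bash
python3 -m handwheel '[[[-8,12,0],0,1],[[-15,26,0],0,1],[[-19,40,0],0,1],[[-22,55,0],0,1],[[-23,70,0],0,1]]'; python3 -m handwheel '[[[0,0,0],0,1],[[0,0,0],0,1],[[0,0,0],0,1],[[0,0,0],0,1],[[0,0,0],0,1]]'; python3 -c "
from h import *
plan((.547,.353,.1695),np.radians(5.2))
for n in('scene','top'):
    im,d=camera(n); cv2.imwrite(f'pics/{n}4.png',im); np.save(f'pics/{n}4.npy',d)
    m=cv2.inRange(cv2.cvtColor(im,cv2.COLOR_BGR2HSV),(0,110,50),(9,255,255)); k,l,s,c=cv2.connectedComponentsWithStats(m)
    for j in range(1,k):
        if 15<s[j,4]<300:
            v,u=np.nonzero((l==j)&(d>0)); print(n,s[j],c[j].round(1),np.median(world(n,u,v,d[v,u]),0).round(3),plane(n,*c[j],.17).round(3))
im=cv2.imread('pics/scene4.png'); cv2.imwrite('pics/s4.png',cv2.resize(im[140:300,310:470],None,fx=3.7,fy=3.7,interpolation=cv2.INTER_CUBIC))"
```

```text
time_s: 7.3
ee_pos: [0.5478, 0.3522, 0.1699]
eef_rot: [0.839, 1.564, -0.641]
force: [-3.8, -2.9, -0.0]
grip_width: 0.0149
time_s: 7.8
ee_pos: [0.5474, 0.3522, 0.1699]
eef_rot: [0.782, 1.564, -0.698]
force: [-4.0, -2.7, 1.5]
grip_width: 0.0148
t 7.8 pos [0.5474 0.3522 0.1699] F [-4.  -2.7  1.5] w 0.0148 tilt [ 0.005 -0.004 -1.   ]
shift mm [ 0.4 -0.3 -0.9]
spin 0.0 q6 0.429
scene [170   3   4  13  28] [171.5   9.4] [-1.631 -1.949  0.003] [-0.983 -1.453  0.17 ]
scene [172  24   8  36  79] [175.7  40.5] [-1.631 -1.95  -0.225] [-0.42  -1.023  0.17 ]
scene [178  60   5  21  51] [179.9  70.7] [-1.628 -1.945 -0.496] [-0.057 -0.745  0.17 ]
scene [218 202  12   9  86] [223.6 205.9] [ 0.583 -0.169  0.073] [ 0.692 -0.098  0.17 ]
scene [410 216   9   7  47] [414.  218.9] [0.554 0.335 0.174] [0.549 0.334 0.17 ]
scene [427 219   6   7  36] [429.4 222.3] [0.551 0.37  0.174] [0.546 0.37  0.17 ]
top [341 197  12  12 107] [346.2 202.3] [ 0.577 -0.17   0.073] [ 0.559 -0.158  0.17 ]
```

View pics/s4.png

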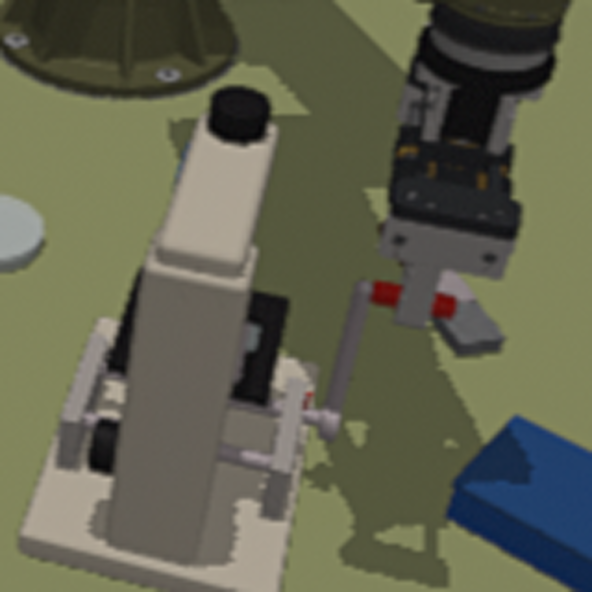

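The lever stands up with the handle in the grip. Handle parts on both sides of the finger are at (414,219) and (429,222), mean ≈ (0.548, 0.352, 0.17). As an independent check I'll measure the rod's angle from its hub and top, and the stage height.

```bash
python3 - <<'E'
from h import *
t=np.radians(5.16); ax=np.array([np.cos(t),np.sin(t),0]); ay=np.array([-np.sin(t),np.cos(t),0]); O=np.array([.5575,.2274,0])
n="scene"; d=np.load("pics/scene4.npy")
im=cv2.imread("pics/scene4.png"); hsv=cv2.cvtColor(im,cv2.COLOR_BGR2HSV)
v,u=np.nonzero(d>0); w=world(n,u,v,d[v,u]); L=np.stack([(w-O)@ax,(w-O)@ay,w[:,2]],1)
s=(L[:,1]>.075)&(L[:,1]<.115)&(L[:,2]>.06)&(L[:,2]<.165)&(abs(L[:,0])<.04)&(hsv[v,u,1]<70)
P=L[s]; print(len(P)); 
for lo in np.arange(.06,.16,.02):
    q=P[(P[:,2]>=lo)&(P[:,2]<lo+.02)]
    if len(q): print(round(lo,2),len(q),np.median(q,0).round(4))
q=np.polyfit(P[:,2],P[:,0],1); print("lean deg",np.degrees(np.arctan(q[0])).round(2),"x at 55mm",np.polyval(q,.055).round(4))
for a,dn in(("0","before"),("4","now")):
    d=np.load(f"pics/scene{a}.npy"); im=cv2.imread(f"pics/scene{a}.png"); v,u=np.nonzero(d>0); w=world(n,u,v,d[v,u]); l=np.stack([(w-O)@ax,(w-O)@ay,w[:,2]],1)
    s=(abs(l[:,0])<.08)&(l[:,1]>.025)&(l[:,1]<.056)&(l[:,2]>.08)&(l[:,2]<.13)&(im[v,u].max(1)<60); print(dn,s.sum(),"stage z",np.percentile(l[s,2],[25,50,75]).round(4),"x",np.percentile(l[s,0],[2,98]).round(4))
p=get_obs()["ee_pos"]-O; print("tcp local",(p@ax).round(4),(p@ay).round(4),p[2].round(4))
E
```

```text
188
0.06 49 [0.0064 0.093  0.0667]
0.08 30 [0.0055 0.094  0.0896]
0.1 33 [0.0057 0.094  0.1094]
0.12 35 [0.0051 0.0938 0.1306]
0.14 33 [0.0062 0.0943 0.1504]
lean deg -1.36 x at 55mm 0.0073
before 250 stage z [0.0972 0.0982 0.0992] x [-0.064   0.0419]
now 261 stage z [0.109  0.1101 0.111 ] x [-0.0505  0.0572]
tcp local 0.0013 0.1252 0.1699
```

The rod is vertical: local x holds at 5–6 mm (its near surface) over its whole length. The stage rose 12 mm and moved about 14 mm towards the column, as specified for the peak. Handing in.

```bash
python3 -c "
from h import *
a,b=cv2.imread('pics/top0.png'),cv2.imread('pics/top4.png')
m=cv2.morphologyEx((cv2.absdiff(a,b).max(2)>40).astype(np.uint8),cv2.MORPH_OPEN,np.ones((3,3)))
k,l,s,c=cv2.connectedComponentsWithStats(m); print(s[1:][s[1:,4]>15].tolist())
plan((.547,.353,.1695)); hand_in()"
```

```text
[[83, 165, 164, 255, 17658], [213, 190, 8, 5, 39], [206, 206, 5, 5, 23], [163, 212, 9, 7, 38], [200, 215, 7, 7, 41], [210, 215, 7, 6, 36], [190, 217, 9, 6, 42], [185, 230, 41, 13, 378], [246, 332, 314, 88, 17602], [169, 376, 81, 44, 1839], [268, 378, 6, 7, 34]]
t 7.9 pos [0.5475 0.3522 0.1699] F [-3.5 -2.6  1.7] w 0.0148 tilt [ 0.005 -0.004 -1.   ]
shift mm [ 0.4 -0.5 -0.9]
the job is handed in; nothing more can be done
```

I pressed the green button fully down and let it spring back. I then swung the red-handled lever square up and handed in at 7.9 s with the gripper still holding it.

- **Button:** it bottomed out at a fingertip force of about 35 N, which is under the 40 N limit but more than the 5 N needed. Afterwards it was back at its starting pixel position. The red button was not touched.
- **Lever:** the rod was vertical at nearly the same x over its whole length. A straight-line fit gave 1.4° of lean, but that fit includes the hub points. The handle was at about (0.548, 0.352, 0.17), and the grip was steady at 14.8 mm with about 4 N of spring force.
- **Stage:** it rose from 98 to 110 mm and moved about 14 mm towards the column, matching the highest position.
- **Rest of the table:** comparing top views from before and after, the only changes were around the microscope, the arm and its shadow. The arm and its shadow now cover the area around the brush and slide box in that view, so I could not check those two there.
- **Disagreement:** the scene camera placed the green button about 9 mm further out than the top camera, probably because its mask included the button's side. I used the top view and the deck outline, which agreed.

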